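# Butt a copper tube against the length stop and clamp it in the pipe vise

### The job

Slide the copper tube that lies loose in the red pipe vise along until its end butts gently against the aluminium length stop, then turn the vise's T-handle clockwise until the rising resistance shows that the tube is firmly clamped, without crushing the thin tube. Let go, with the tube end still against the stop, and leave the other things on the bench alone.

Things in the scene. Friction and masses are not known exactly. Their poses are not given: they have to be found in the camera images.
- tube: the bright copper tube; origin at its middle, on its axis, 78 mm above the bench. 28 mm diameter, 300 mm long, 0.34 kg, lying loose and level in two open V's: the vise's lower jaw and, 135 mm away, a grey pipe rest. Its y axis runs along the tube, from the end that meets the stop to the free end. It starts 20 to 55 mm short of the stop
- tube_end (a point): centre of the tube's end face that is to meet the stop (150 mm from the middle, along the tube's -y). At the other, free end the last 55 mm or more stand clear of the pipe rest, with 45 mm of air beneath, and can be pinched from above across the tube, or the end face pushed
- stop_face (a point): where the tube's axis meets the face of the aluminium length stop (upright plate 60 mm wide, 85 mm high, 8 mm thick, bolted to the plywood board). Its y axis points level from the stop along the tube: the vise screw stands 100 mm along it, the pipe rest 235 mm; its x axis is level across the tube
- stop: the same length stop; origin under its face, 18 mm above the bench
- tee_center (a point): middle of the T-handle, where the upright vise screw (16 mm thick) carries the level round steel bar, 18 mm thick, welded on its top, about 236 mm above the bench. Its x axis runs along the bar, whose angle varies. Nothing stands above it; below are 25 mm of bare screw, then the red yoke (122 mm across the tube, 36 mm along it): pinch the bar from above, in its middle or on an arm
- tee_end (a point): centre of the ball (23 mm) on one end of the bar, 60 mm from its middle; the other end is alike. Turned clockwise seen from above, the handle sinks with the jaw by 8 mm a turn. It has no end stop within the work, stays where it is left, and starts 1.2 to 2.5 rad short of touching the tube
- jaw: upper jaw: dark steel inverted V under a red block, only slides up and down; origin no useful point. Felt while it turns, the handle resists with a steady 0.35 N m idle; with the jaw on the tube this grows by about 1 N m a radian. The tube is held from 0.5 N m in all, 0.6 is a good firm clamp, from 1 it is crushed. While the turning pauses the hand feels less, about 0.1 idle and 0.3 at a good clamp
- wrench: steel wrench lying on the bench, bystander; origin under its middle
- brush: brush lying on the bench, bystander; origin under its middle
- hammer: hammer lying on the bench, bystander; origin under its middle
- offcut: short copper tube offcut, 28 mm by 130 mm, lying on the bench, bystander; origin under its middle
- paste_tin: green tin of 68 mm diameter and 45 mm height on the bench, bystander; origin at its underside
- coupling: copper coupling ring, 34 mm diameter, 36 mm high, standing on the plywood board beyond the tube, bystander; origin at its underside
- deburrer: blue deburring tool 80 mm long lying on the plywood board beyond the tube, bystander; origin under its middle

How it is judged:
By the outcome, as a careful person would: the job done as asked, in the order asked, and still so for the second after the job is handed in, with the robot touching nothing.
It also fails if it takes over 72 s, if anything falls off the work surface, if the arm or the gripper's body presses on something with over 40 N, if the wrist force passes 120 N, or if a joint passes its speed limit or range.

### The arm

A 6-joint arm with a two-finger parallel gripper is mounted at the origin on the work surface. World frame = base frame: x ahead of the robot, y to its left, z up, the work surface at z = 0. Lengths are in m, angles in rad, forces in N, time in s.
With the tool pointing down it reaches from about 0.4 to 0.825 m from the base axis. Payload 7 kg.
Tool frame: the origin (TCP) lies between the finger pads; the fingertips stand 25 mm ahead of it and the grasp point (between the pads) lies 6 mm ahead of it; z points along the fingers, y is the direction in which the jaws open and shut (so a half turn about z gives the same grasp; the last joint's range is limited). The gripper opens to 88 mm and grips with 3 to 60 N. Pads are 19 mm wide; open, the fingers measure 130 mm over their backs; the gripper's body (78 mm by 193 mm) begins 47 mm behind the grasp point.
Start: joints at [1.488, 0.359, 0.012, 0, -1.224, -0.288], TCP at [0.245, 0.629, 0.252] pointing down, gripper open.
Joint ranges: [-3.07, 3.07], [-1.43, 2.12], [-1.02, 1.25], [-3.03, 1.67], [-3.05, -0], [-3.03, 3.03]. Speed limits (rad/s): [2.39, 2.39, 3.01, 3.14, 3.14, 3.14].

### API

Orientations are given as a rotation vector (axis times angle).
In Python, from plant import r gives the robot as it stands.
- The arm moves only by the shell command python3 -m pendant 'ROWS'. ROWS is JSON, a list of rows, each a list of 7 numbers: the turn, a rotation vector about the tool's x, y, z in rad, then the shift along the tool's x, y, z in m, then the finger opening in m, from 0 to 0.0876. A call has 1 to 8 rows; each row is the pose to reach, as a shift and turn from the pose commanded when the call began, along the tool's axes at that moment; what a row does not reach only later rows make up. A row lasts 1/10 s, in which the tool goes at most 50 mm and 8.59 degrees, less where a joint would pass 70% of its speed; a pose out of reach is approached as far as the arm can. A call with a gripper value outside its range is refused whole. The fingers move at their own pace and stop on an object; the grip force is fixed at half the most. Time passes only in rows, so rows that repeat a pose let the fingers close. It gives the time, the measured TCP pose, the force and the opening at its end, in the units of the state.
- r.state(): the state, without advancing time (a new reading comes with each control period).
- r.capture(name): name is "scene" or "top" or "wrist"; returns a dict with "img" (384x512x3 uint8, red, green, blue), "camera_matrix" (3x3 intrinsics, pixels), "D" ([k1, k2, p1, p2, k3] as OpenCV has them; the pictures are not rectified), "pose" (4x4, takes a point from camera to world coordinates). Camera axes: x right, y down, z forward; pixel columns grow to the right and rows downward; lengths in m; the calibration is good to about 2 mm. A picture is of the moment at which its call begins. There is no depth.
- r.hand_in(): hands the job in, once; it reports no verdict.
The state is a dict: "clock": time; "joints": joint angles; "joint_vel": joint speeds; "effort": joint torques, N m; "eef_pos": TCP position; "eef_rot": TCP orientation; "wrist_force": force on the tool from outside, world axes, zero at the start; "wrist_torque": the same for the moment, N m; "width": finger opening in m.
Only numpy, scipy, OpenCV 4.12 (cv2) and the standard library are available. Lean on these libraries where they do the work, as an engineer would, in place of code of your own. Each camera call takes 0.05 s, during which the arm holds its last target. There are 200 camera calls.

## Working session

There is one attempt and no reset: what is moved stays moved. The work goes in short steps, Python scripts to look and compute and a shell command to move; the robot and the scene stay as the last step left them, time stands still between calls to the robot, and variables do not carry over. Pictures are saved under pics/ and viewed, about 8 in all and at most 12, crops included, and the job is handed in when it is done.

```bash
ls; mkdir -p pics; python3 - <<'E'
from plant import r
import cv2, numpy as np, pickle
d={}
for n in("scene","top"):
    c=r.capture(n); d[n]=c
    cv2.imwrite(f"pics/{n}0.png",cv2.resize(c["img"][:,:,::-1],(800,600)))
    print(n,c["camera_matrix"].tolist(),c["D"],np.round(c["pose"],4).tolist())
pickle.dump(d,open("c0.pkl","wb"))
print(r.state())
E
```

```text
pics
scene [[439.6927272582981, 0.0, 253.8648115061104], [0.0, 439.6927272582981, 190.00096680756917], [0.0, 0.0, 1.0]] [-0.03990869  0.          0.          0.          0.        ] [[0.1211, 0.7711, -0.6251, 1.3482], [0.9926, -0.0961, 0.0737, -0.0572], [-0.0032, -0.6294, -0.7771, 1.1651], [0.0, 0.0, 0.0, 1.0]]
top [[499.3853496354222, 0.0, 254.86920815971], [0.0, 499.3853496354222, 194.54998849573641], [0.0, 0.0, 1.0]] [-0.04958116  0.          0.          0.          0.        ] [[0.0555, -0.9775, 0.2034, 0.2198], [-0.9984, -0.0552, 0.0074, 0.0279], [0.004, -0.2035, -0.9791, 1.6478], [0.0, 0.0, 0.0, 1.0]]
{'clock': 0.1, 'joints': array([ 1.48810301e+00,  3.59339162e-01,  1.11913964e-02, -3.13028420e-04,
       -1.22407505e+00, -2.88099905e-01]), 'joint_vel': array([-0.0001649 , -0.00134526,  0.00035105,  0.00067386, -0.00036572,
        0.00111745]), 'effort': array([-1.35535091e-03, -5.84164846e+01,  2.93754673e+01,  7.01555371e+00,
        1.01751310e-02, -4.63480603e-05]), 'eef_pos': array([0.24446766, 0.62877466, 0.25071788]), 'eef_rot': array([ 3.08630069e+00, -5.79007096e-01, -2.30056751e-04]), 'wrist_force': array([-0.05531159,  1.11013134,  0.12765212]), 'wrist_torque': array([-0.02512958,  0.0078031 , -0.02337975]), 'width': 0.08732463644732145}
```

View pics/scene0.png

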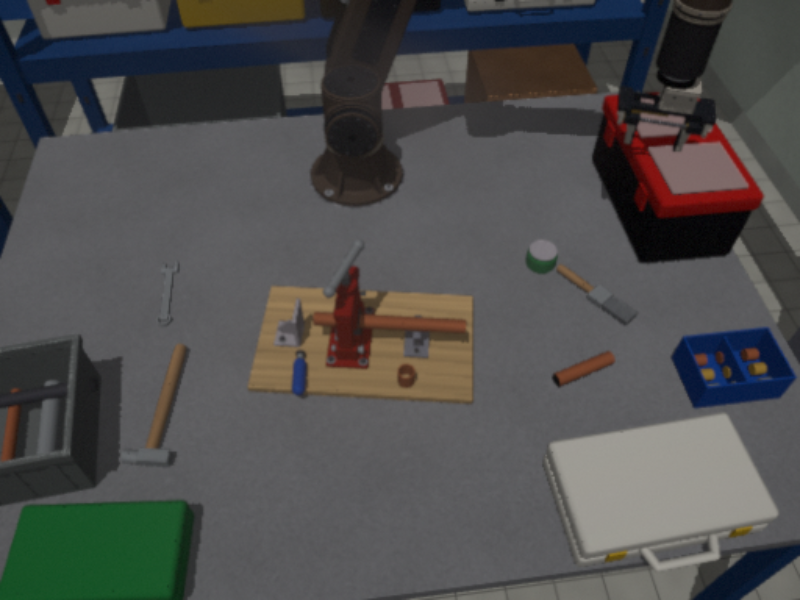

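View pics/top0.png

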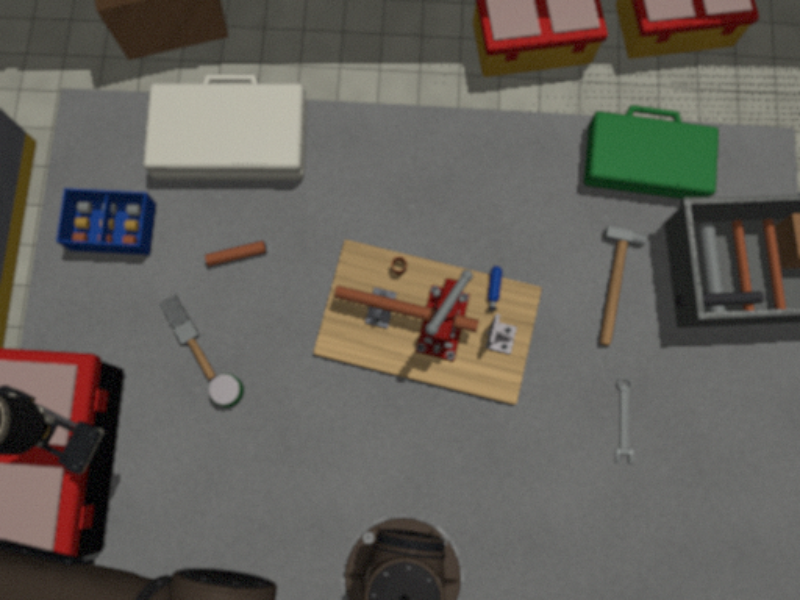

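The pictures show the tube on the board from about (338,294) to (476,324) in the top view, with the stop at (503,335). The T-handle balls are at (468,273) and (432,330). Next I cast rays through these points.

```bash
cat > h.py <<'E'
import cv2, numpy as np
def ray(c,uv):
    p=cv2.undistortPoints(np.array([[uv]],float),c["camera_matrix"],np.array(c["D"]))[0,0]
    P=np.array(c["pose"]); return P[:3,3],P[:3,:3]@np.array([p[0],p[1],1])
def onz(c,uv,z):
    o,d=ray(c,uv); return o+d*(z-o[2])/d[2]
def tri(c1,u1,c2,u2):
    o1,d1=ray(c1,u1);o2,d2=ray(c2,u2)
    s=np.linalg.lstsq(np.c_[d1,-d2],o2-o1,rcond=None)[0]
    a=o1+s[0]*d1;b=o2+s[1]*d2
    return (a+b)/2,np.linalg.norm(a-b)
E
python3 - <<'E'
import pickle
from h import *
d=pickle.load(open("c0.pkl","rb")); s=1.5625
P={"free":((338,293),(466,326),.078),"near":((475,324),(315,318),.078),"teeA":((468,273),(328,291),.236),"teeB":((432,329),(360,244),.236)}
for k,(t,c,z) in P.items():
    t=np.array(t)/s;c=np.array(c)/s
    print(k,onz(d["top"],t,z).round(4),onz(d["scene"],c,z).round(4),[np.round(x,4) for x in tri(d["top"],t,d["scene"],c)])
# refine tube axis by colour mask in top
im=d["top"]["img"]; h=cv2.cvtColor(im,cv2.COLOR_RGB2HSV)
m=((h[...,0]<12)&(h[...,1]>110)&(h[...,2]>60)).astype(np.uint8)
n,l,st,ce=cv2.connectedComponentsWithStats(m)
for i in range(1,n):
    if st[i,4]>25: print(st[i],ce[i].round(1))
E
```

```text
free [0.5619 0.165  0.078 ] [0.5639 0.1725 0.078 ] [array([0.5628, 0.1689, 0.0768]), np.float64(0.0077)]
near [ 0.5129 -0.1194  0.078 ] [ 0.5073 -0.1217  0.078 ] [array([ 0.5119, -0.1201,  0.0837]), np.float64(0.0025)]
teeA [ 0.5793 -0.0881  0.236 ] [ 0.5728 -0.0869  0.236 ] [array([ 0.5778, -0.0872,  0.242 ]), np.float64(0.0009)]
teeB [ 0.4697 -0.026   0.236 ] [ 0.467  -0.0213  0.236 ] [array([ 0.4693, -0.0236,  0.2387]), np.float64(0.0045)]
[ 305    0   84   39 1041] [345.7  21.1]
[405   0  81  28 756] [442.4  13. ]
[469 141  12  46 272] [474.4 164. ]
[489 141  14  57 366] [495.5 168.3]
[132 155  38  15 274] [150.2 161.9]
[215 178  78  31 595] [255.1 192.5]
[277 192  29  38 404] [290.7 208.4]
[   0  222   68   49 1037] [ 44.  241.3]
[  0 286  41  13 255] [ 19.1 293. ]
[ 34 300  25  55 757] [ 44.4 328.9]
```

```bash
python3 -m pendant '[[0,0,0,0,0,-0.05,0.0876],[0,0,0.15,0.05,0.035,-0.05,0.0876],[0,0,0.3,0.09,0.065,-0.05,0.0876],[0,0,0.45,0.13,0.095,-0.05,0.0876],[0,0,0.6,0.17,0.125,-0.05,0.0876],[0,0,0.75,0.21,0.155,-0.05,0.0876],[0,0,0.9,0.25,0.185,-0.05,0.0876],[0,0,1.05,0.29,0.21,-0.05,0.0876]]'; python3 -m pendant '[[0,0,0.15,0,0,0,0.0876]]'; python3 -c "
from plant import r
from scipy.spatial.transform import Rotation as R
s=r.state();print(s['eef_pos'],R.from_rotvec(s['eef_rot']).as_matrix().round(3).tolist(),s['joints'])"
```

```text
clock: 0.9
eef_pos: [0.4343, 0.3328, 0.3016]
eef_rot: [-2.376, 2.056, 0.0]
wrist_force: [1.6, 0.8, 1.0]
width: 0.0873
clock: 1.0
eef_pos: [0.436, 0.3305, 0.3017]
eef_rot: [2.209, -2.233, 0.001]
wrist_force: [0.1, 0.9, -0.0]
width: 0.0878
[0.43604679 0.33045399 0.30165438] [[-0.011, -1.0, -0.0], [-1.0, 0.011, -0.001], [0.001, 0.0, -1.0]] [ 1.00692195e+00  1.18461996e-01 -1.91837201e-01  3.76816761e-04
 -1.26115838e+00 -1.01782410e+00]
```

```bash
python3 -m pendant '[[0,0,0.04,0.045,-0.03,0,0.0876],[0,0,0.08,0.09,-0.06,0,0.0876],[0,0,0.12,0.135,-0.09,0,0.0876],[0,0,0.16,0.17,-0.115,0,0.0876],[0,0,0.16,0.185,-0.125,0,0.0876],[0,0,0.16,0.185,-0.125,0,0.0876],[0,0,0.16,0.185,-0.125,0,0.0876]]'; python3 - <<'E'
from plant import r
import cv2, pickle
d={n:r.capture(n) for n in ("wrist","scene","top")}
pickle.dump(d,open("c1.pkl","wb"))
cv2.imwrite("pics/w1.png",cv2.resize(d["wrist"]["img"][:,:,::-1],(800,600)))
from scipy.spatial.transform import Rotation as R
s=r.state();print(s['eef_pos'],R.from_rotvec(s['eef_rot']).as_matrix().round(3).tolist(),s['joints'],s['wrist_force'])
print(d["wrist"]["pose"].round(3).tolist())
E
```

```text
clock: 1.7
eef_pos: [0.559, 0.1493, 0.301]
eef_rot: [2.034, -2.393, -0.001]
wrist_force: [-0.4, 0.3, 0.3]
width: 0.0874
[0.55854209 0.15066742 0.30151748] [[-0.158, -0.987, -0.0], [-0.987, 0.158, 0.0], [-0.0, 0.0, -1.0]] [ 6.01317947e-01  1.71941119e-01 -1.27917874e-01 -1.63311055e-04
 -1.27102016e+00 -7.60177375e-01] [-0.86678862  0.31478532  0.16239913]
[[-0.987, 0.153, 0.048, 0.544], [0.161, 0.939, 0.304, 0.067], [0.001, 0.307, -0.952, 0.434], [0.0, 0.0, 0.0, 1.0]]
```

View pics/w1.png

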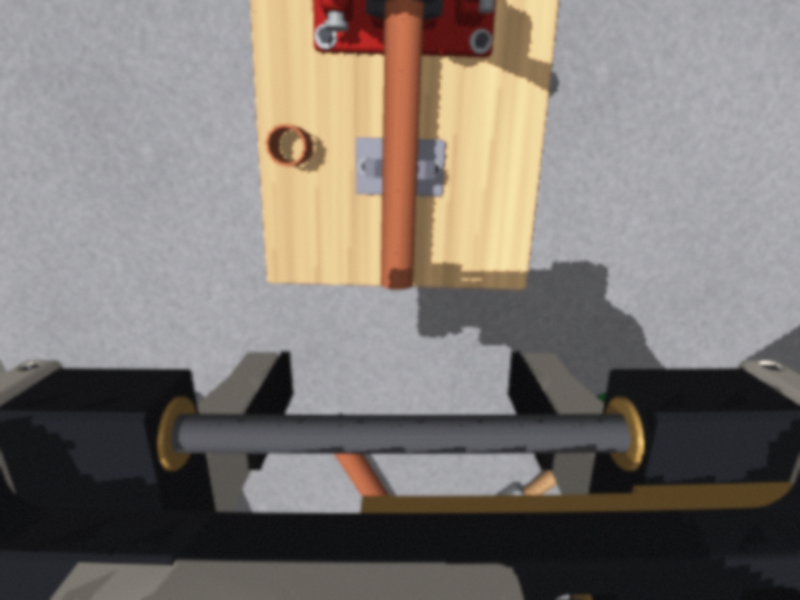

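The wrist view shows the tube's free end face at about (398,279) and its axis running up through (402,60). The tube lies nicely between the fingers laterally.

```bash
python3 - <<'E'
import pickle
from h import *
d=pickle.load(open("c1.pkl","rb")); s=1.5625
w=d["wrist"]
f=lambda u,z:onz(w,np.array(u)/s,z).round(4)
print("end",f((398,279),.078),"axis",f((402,60),.078),"topedge",f((399,272),.092))
print("rest left/right",f((357,167),.03),f((444,167),.03))
# top view: near end, tee circles, stop
for n in("top","scene"):
    im=d[n]["img"]; 
    crop=im[150:250,190:350] if n=="top" else im[140:260,150:310]
    cv2.imwrite(f"pics/{n}1c.png",cv2.resize(crop[:,:,::-1],None,fx=5,fy=5,interpolation=cv2.INTER_CUBIC))
E
```

```text
end [0.5612 0.1659 0.078 ] axis [0.5312 0.0013 0.078 ] topedge [0.5588 0.1564 0.092 ]
rest left/right [0.5828 0.0713 0.03  ] [0.5064 0.0838 0.03  ]
```

View pics/top1c.png

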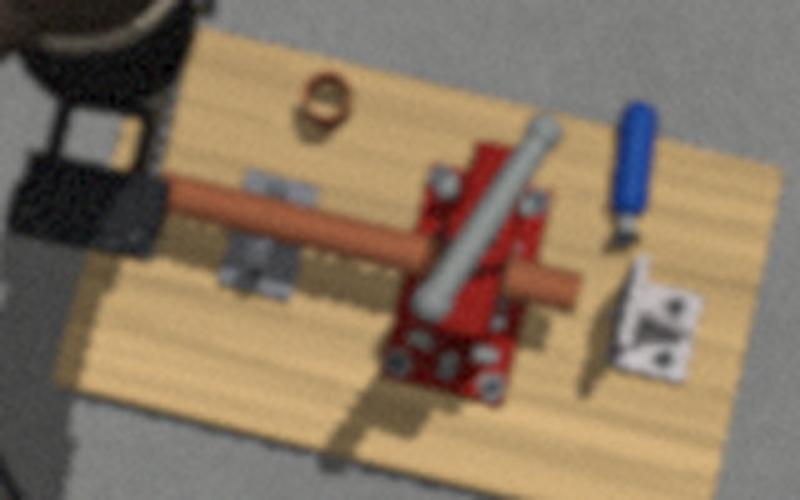

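The top crop shows the tube end at about (578,290) and the stop face at about (625,310). The balls are at (545,130) and (432,302). Next I descend on the tube and grip it.

```bash
python3 -m pendant '[[0,0,0.015,0.014,0,0.05,0.0876],[0,0,0.015,0.014,0,0.1,0.0876],[0,0,0.015,0.014,0,0.14,0.0876],[0,0,0.015,0.014,0,0.17,0.0876],[0,0,0.015,0.014,0,0.195,0.0876],[0,0,0.015,0.014,0,0.21,0.0876],[0,0,0.015,0.014,0,0.217,0.0876],[0,0,0.015,0.014,0,0.217,0.0876]]' && python3 -m pendant '[[0,0,0,0,0,0,0.05],[0,0,0,0,0,0,0.02],[0,0,0,0,0,0,0.02],[0,0,0,0,0,0,0.02],[0,0,0,0,0,0,0.02],[0,0,0,0,0,0,0.02],[0,0,0,0,0,0,0.02],[0,0,0,0,0,0,0.02]]'; python3 -c "
from plant import r
s=r.state();print(s['eef_pos'],s['wrist_force'],s['wrist_torque'])"
```

```text
clock: 2.65
eef_pos: [0.5562, 0.1367, 0.084]
eef_rot: [2.02, -2.405, -0.0]
wrist_force: [0.3, 0.1, -0.1]
width: 0.0877
clock: 3.45
eef_pos: [0.5575, 0.1362, 0.0848]
eef_rot: [-2.018, 2.406, -0.001]
wrist_force: [5.6, -2.5, 2.5]
width: 0.0291
[0.5574538  0.13618356 0.08480587] [ 5.63610515 -2.46414459  2.48629974] [-0.79520394 -2.07543051 -0.02423163]
```

```bash
python3 -m pendant '[[0,0,0,0,-0.001,0,0.02],[0,0,0,0.003,-0.0015,0,0.02],[0,0,0,0.006,-0.0015,0,0.02],[0,0,0,0.009,-0.0015,0,0.02],[0,0,0,0.012,-0.0015,0,0.02],[0,0,0,0.015,-0.0015,0,0.02],[0,0,0,0.018,-0.0015,0,0.02],[0,0,0,0.018,-0.0015,0,0.02]]'; python3 - <<'E'
from plant import r
import cv2, pickle
d={n:r.capture(n) for n in ("scene","top")}
pickle.dump(d,open("c2.pkl","wb"))
a=cv2.resize(d["top"]["img"][190:230,280:340,::-1],(600,400),interpolation=cv2.INTER_CUBIC)
cv2.imwrite("pics/t2.png",a)
E
```

```text
clock: 4.25
eef_pos: [0.5552, 0.1176, 0.0847]
eef_rot: [-2.019, 2.407, -0.0]
wrist_force: [2.6, 2.4, 1.6]
width: 0.0274
```

View pics/t2.png

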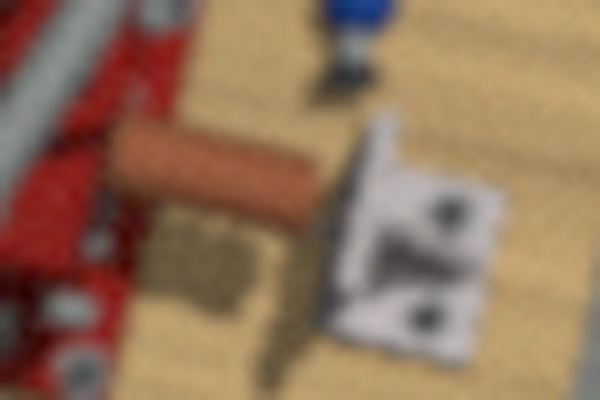

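The crop shows the tube end at about (317,195) and the stop's top edge on its left side at about (350,200). A gap remains, which I measure next.

```bash
python3 - <<'E'
import pickle
from h import *
d=pickle.load(open("c2.pkl","rb"))
f=lambda u,z:onz(d["top"],np.array(u)/10+[280,190],z).round(4)
a=f((318,192),.078)
for u in((352,200),(345,200)):
    b=f(u,.103); print(a,b,(a-b)[:2]@[.179,.984])
E
```

```text
[ 0.5084 -0.1445  0.078 ] [ 0.5018 -0.1525  0.103 ] 0.009053399999999996
[ 0.5084 -0.1445  0.078 ] [ 0.5017 -0.1503  0.103 ] 0.0069064999999999864
```

```bash
python3 -m pendant '[[0,0,0,0.0015,0,0,0.02],[0,0,0,0.003,0,0,0.02],[0,0,0,0.0045,0,0,0.02],[0,0,0,0.006,0,0,0.02],[0,0,0,0.006,0,0,0.02]]'
```

```text
clock: 4.85
eef_pos: [0.5543, 0.1126, 0.0847]
eef_rot: [-2.018, 2.406, 0.0]
wrist_force: [0.9, 4.6, 1.6]
width: 0.0273
```

```bash
for i in 1; do python3 -m pendant '[[0,0,0,0.0005,0,0,0.02],[0,0,0,0.001,0,0,0.02],[0,0,0,0.0015,0,0,0.02]]'; done; python3 -m pendant '[[0,0,0,0.0005,0,0,0.02],[0,0,0,0.001,0,0,0.02]]'
```

```text
clock: 5.15
eef_pos: [0.5541, 0.1114, 0.0848]
eef_rot: [-2.018, 2.406, 0.0]
wrist_force: [1.5, 6.2, 3.1]
width: 0.027
clock: 5.35
eef_pos: [0.5539, 0.1104, 0.0848]
eef_rot: [-2.018, 2.406, 0.0]
wrist_force: [-0.3, 6.5, 3.4]
width: 0.0274
```

```bash
python3 -m pendant '[[0,0,0,0.0005,0,0,0.02],[0,0,0,0.001,0,0,0.02]]';python3 -m pendant '[[0,0,0,0.0005,0,0,0.02],[0,0,0,0.001,0,0,0.02]]'
```

```text
clock: 5.55
eef_pos: [0.5537, 0.1095, 0.0848]
eef_rot: [-2.018, 2.406, 0.0]
wrist_force: [0.6, 6.6, 2.5]
width: 0.0274
clock: 5.75
eef_pos: [0.5535, 0.1085, 0.0848]
eef_rot: [-2.018, 2.406, 0.0]
wrist_force: [-0.5, 6.5, 2.3]
width: 0.0269
```

```bash
for i in 1; do python3 -m pendant '[[0,0,0,0.0005,0,0,0.02],[0,0,0,0.001,0,0,0.02]]';python3 -m pendant '[[0,0,0,0.0005,0,0,0.02],[0,0,0,0.001,0,0,0.02]]'; done;  python3 - <<'E'
from plant import r
import cv2
im=r.capture("top")["img"]
cv2.imwrite("pics/t3.png",cv2.resize(im[190:230,280:340,::-1],(600,400),interpolation=cv2.INTER_CUBIC))
E
```

```text
clock: 5.95
eef_pos: [0.5534, 0.1075, 0.0848]
eef_rot: [-2.018, 2.406, 0.0]
wrist_force: [-0.9, 6.0, 3.3]
width: 0.0272
clock: 6.15
eef_pos: [0.5532, 0.1065, 0.0848]
eef_rot: [-2.018, 2.406, 0.0]
wrist_force: [0.1, 6.4, 3.2]
width: 0.0274
```

View pics/t3.png

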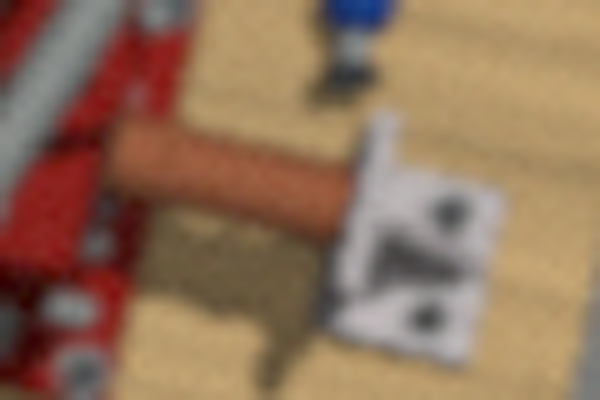

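The tube end now looks about at the stop, around (352,205). I creep on to feel the contact.

```bash
python3 -m pendant '[[0,0,0,0.0005,0,0,0.02],[0,0,0,0.001,0,0,0.02]]';python3 -m pendant '[[0,0,0,0.0005,0,0,0.02],[0,0,0,0.001,0,0,0.02]]'
```

```text
clock: 6.4
eef_pos: [0.5532, 0.1061, 0.0848]
eef_rot: [-2.018, 2.405, 0.001]
wrist_force: [-1.3, 11.0, 3.7]
width: 0.0274
clock: 6.6
eef_pos: [0.5532, 0.106, 0.0848]
eef_rot: [-2.017, 2.404, 0.002]
wrist_force: [-2.3, 16.2, 2.0]
width: 0.0271
```

Contact: the force rose to 16 N and the TCP stalled. I ease off, release and rise.

```bash
python3 -m pendant '[[0,0,0,-0.0007,0,0,0.02],[0,0,0,-0.001,0,0,0.02],[0,0,0,-0.001,0,0,0.0876],[0,0,0,-0.001,0,0,0.0876],[0,0,0,-0.001,0,0,0.0876],[0,0,0,-0.001,0,0,0.0876],[0,0,0,-0.001,0,0,0.0876],[0,0,0,-0.001,0,0,0.0876]]'; python3 -m pendant '[[0,0,0,0,0,-0.02,0.0876],[0,0,0,0,0,-0.05,0.0876],[0,0,0,0,0,-0.1,0.0876],[0,0,0,0,0,-0.15,0.0876],[0,0,0,0,0,-0.2,0.0876],[0,0,0,0,0,-0.25,0.0876],[0,0,0,0,0,-0.27,0.0876],[0,0,0,0,0,-0.27,0.0876]]';python3 - <<'E'
from plant import r
import cv2, pickle
from h import *
from scipy.spatial.transform import Rotation as R
d={n:r.capture(n) for n in ("wrist","scene","top")}
pickle.dump(d,open("c3.pkl","wb"))
s=r.state();print(s['eef_pos'],R.from_rotvec(s['eef_rot']).as_matrix().round(3).tolist(),s['joints'],s['wrist_force'],s['wrist_torque'])
cv2.imwrite("pics/w3.png",cv2.resize(d["wrist"]["img"][:,:,::-1],(800,600)))
E
```

```text
clock: 7.4
eef_pos: [0.5527, 0.1046, 0.0845]
eef_rot: [2.018, -2.407, -0.0]
wrist_force: [-0.6, -0.2, -0.0]
width: 0.0702
clock: 8.2
eef_pos: [0.5539, 0.105, 0.3588]
eef_rot: [-2.015, 2.402, -0.003]
wrist_force: [0.5, 0.3, 0.2]
width: 0.0878
[0.55222397 0.10469192 0.35353228] [[-0.174, -0.985, -0.001], [-0.985, 0.174, -0.0], [0.001, 0.001, -1.0]] [ 5.35240612e-01  1.23249015e-01 -7.02792203e-02 -5.46998068e-04
 -1.37866502e+00 -7.10211522e-01] [0.56525408 0.49251933 0.40801288] [ 0.06591941 -0.09327918  0.03837315]
```

View pics/w3.png

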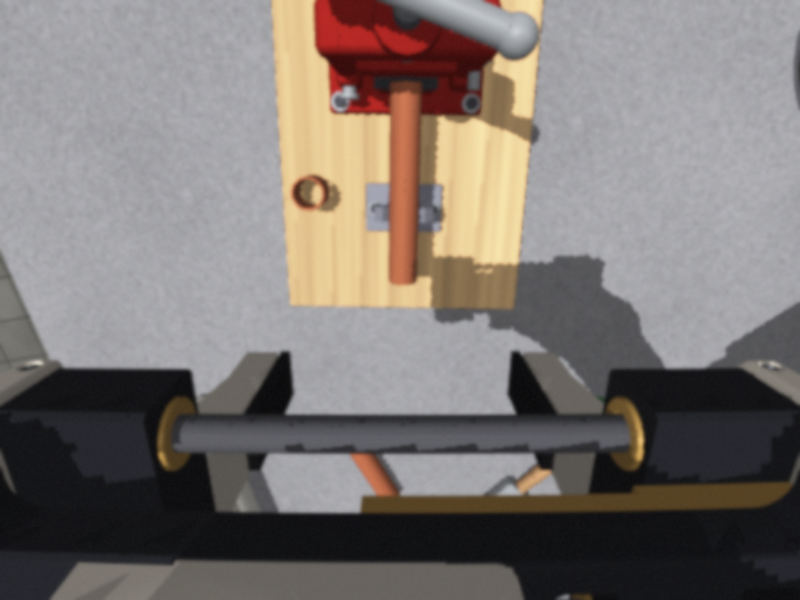

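The wrist view shows the near ball at (517,36) and the tube's free end at about (402,279), with the handle still at its start angle.

```bash
python3 - <<'E'
import pickle
from h import *
d=pickle.load(open("c3.pkl","rb")); c1=pickle.load(open("c1.pkl","rb"))
w=d["wrist"]; s=1.5625
b=onz(w,np.array((517,36))/s,.236); e=onz(w,np.array((402,279))/s,.078)
print("ballB wrist",b,"free",e,"screw from free",e[:2]-.2*np.array([.176,.984]))
A=onz(c1["top"],np.array((543,132))/5+[190,150],.236);B=onz(c1["top"],np.array((433,302))/5+[190,150],.236)
print(A,B,(A+B)/2,np.linalg.norm(A-B),np.degrees(np.arctan2(*(A-B)[[1,0]])))
E
```

```text
ballB wrist [ 0.46800645 -0.02487749  0.236     ] free [0.55760413 0.13925484 0.078     ] screw from free [ 0.52240413 -0.05754516]
[ 0.57410817 -0.08559638  0.236     ] [ 0.47016849 -0.0262946   0.236     ] [ 0.52213833 -0.05594549  0.236     ] 0.11966686768508998 -29.706502857714984
```

```bash
python3 -m pendant '[[0,0,-0.14,0.03,0,0,0.0876],[0,0,-0.28,0.06,0,0,0.0876],[0,0,-0.42,0.09,0,0,0.0876],[0,0,-0.56,0.12,0,0,0.0876],[0,0,-0.70,0.15,0.002,0,0.0876],[0,0,-0.84,0.164,0.002,0,0.0876],[0,0,-0.98,0.164,0.002,0,0.0876],[0,0,-1.12,0.164,0.002,0,0.0876]]';python3 -m pendant '[[0,0,-0.107,0,0,0,0.0876],[0,0,-0.107,0,0,0,0.0876],[0,0,-0.107,0,0,0,0.0876]]'; python3 - <<'E'
from plant import r
import cv2, pickle
from scipy.spatial.transform import Rotation as R
d={n:r.capture(n) for n in ("wrist","scene","top")}
pickle.dump(d,open("c4.pkl","wb"))
s=r.state();print(s['eef_pos'],R.from_rotvec(s['eef_rot']).as_matrix().round(3).tolist(),s['joints'],s['wrist_force'],s['wrist_torque'])
cv2.imwrite("pics/w4.png",cv2.resize(d["wrist"]["img"][:,:,::-1],(800,600)))
E
```

```text
clock: 9.15
eef_pos: [0.5215, -0.0571, 0.3529]
eef_rot: [2.99, -0.96, -0.004]
wrist_force: [-0.3, 0.1, -0.4]
width: 0.0877
clock: 9.45
eef_pos: [0.522, -0.0564, 0.3535]
eef_rot: [3.034, -0.81, -0.003]
wrist_force: [0.0, 0.1, 0.3]
width: 0.0877
[ 0.52217234 -0.05627915  0.35411959] [[0.867, -0.497, -0.001], [-0.497, -0.867, -0.0], [-0.001, 0.001, -1.0]] [ 2.66444990e-01  5.79957394e-02 -1.42259026e-01 -4.89537791e-05
 -1.37132400e+00  7.83676836e-01] [0.28426425 0.61759285 0.48327676] [-0.01808328  0.00768594  0.00124574]
```

View pics/w4.png

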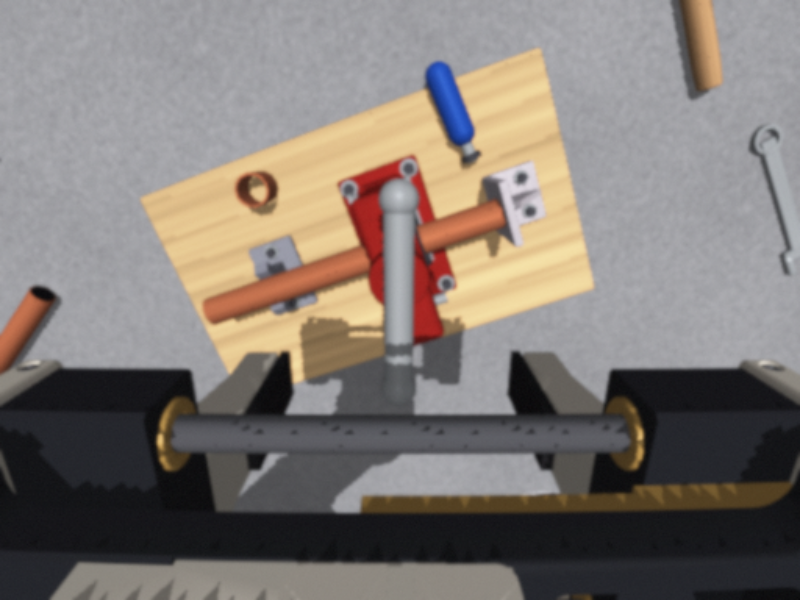

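The bar is upright in the image at column 399, with its balls at about (399,197) and (399,384). It is well aligned with the tool, and the tube end sits at the stop near (505,215).

```bash
python3 - <<'E'
import pickle
from h import *
w=pickle.load(open("c4.pkl","rb"))["wrist"]; s=1.5625
A=onz(w,np.array((399,197))/s,.236);B=onz(w,np.array((399,384))/s,.236)
print(A,B,np.linalg.norm(A-B),(A+B)/2,A+.06*(B-A)/np.linalg.norm(B-A))
E
python3 -m pendant '[[0,0,0,0,0,0.04,0.0876],[0,0,0,0,0,0.07,0.0876],[0,0,0,0,0,0.09,0.0876],[0,0,0,0,0,0.105,0.0876],[0,0,0,0,0,0.112,0.0876],[0,0,0,0,0,0.112,0.0876]]'
```

```text
[ 0.57297101 -0.08607181  0.236     ] [ 0.4704309  -0.02704343  0.236     ] 0.11831662072658775 [ 0.52170095 -0.05655762  0.236     ] [ 0.52097149 -0.0561377   0.236     ]
clock: 10.2
eef_pos: [0.5219, -0.0564, 0.2418]
eef_rot: [3.035, -0.807, -0.002]
wrist_force: [-0.0, 0.2, -0.1]
width: 0.0874
```

```bash
python3 -m pendant '[[0,0,0,0,0,0,0.05],[0,0,0,0,0,0,0.03],[0,0,0,0,0,0,0.01],[0,0,0,0,0,0,0.01],[0,0,0,0,0,0,0.01],[0,0,0,0,0,0,0.01],[0,0,0,0,0,0,0.01],[0,0,0,0,0,0,0.01]]'; python3 -c "
from plant import r
s=r.state();print(s['eef_pos'],s['wrist_force'],s['wrist_torque'])"
python3 -m pendant '[[0,0,0.06,0,0,0,0.01],[0,0,0.12,0,0,0,0.01],[0,0,0.18,0,0,0,0.01],[0,0,0.24,0,0,0,0.01],[0,0,0.3,0,0,0.0004,0.01]]'; python3 -c "
from plant import r
s=r.state();print(s['eef_pos'],s['wrist_force'],s['wrist_torque'],s['joints'][5])"
```

```text
clock: 11.0
eef_pos: [0.5223, -0.0563, 0.2426]
eef_rot: [3.036, -0.806, -0.0]
wrist_force: [0.3, 0.3, 0.2]
width: 0.0292
[ 0.52226159 -0.05634352  0.24256962] [0.32961517 0.34303606 0.2053841 ] [-0.00898123  0.06404878 -0.05977402]
clock: 11.5
eef_pos: [0.5225, -0.0558, 0.2422]
eef_rot: [-2.88, 1.253, -0.0]
wrist_force: [-0.3, 2.8, 2.2]
width: 0.0176
[ 0.52252383 -0.05583794  0.24223858] [-0.28005538  2.7518798   2.19226868] [1.06027533 0.27114142 0.33985582] 0.48366993585639484
```

```bash
python3 -m pendant '[[0,0,0.07,0,0,0.0001,0.01],[0,0,0.14,0,0,0.0002,0.01],[0,0,0.21,0,0,0.0003,0.01],[0,0,0.28,0,0,0.0004,0.01],[0,0,0.35,0,0,0.0005,0.01],[0,0,0.42,0,0,0.0006,0.01],[0,0,0.49,0,0,0.0007,0.01],[0,0,0.56,0,0,0.0008,0.01]]'; python3 -c "
from plant import r
s=r.state();print(s['eef_pos'],s['wrist_force'],s['wrist_torque'],s['joints'][5],s['width'])"
```

```text
clock: 12.3
eef_pos: [0.5223, -0.056, 0.2415]
eef_rot: [-2.422, 2.001, 0.0]
wrist_force: [-0.5, 1.7, 2.3]
width: 0.0174
[ 0.52232275 -0.05595693  0.24152158] [-0.5012669   1.71040825  2.25967916] [0.85933047 0.35852768 0.38949431] -0.07674822857855591 0.01736274994258205
```

```bash
cat > st.py <<'E'
from plant import r
s=r.state();print('T',s['wrist_torque'].round(3),'F',s['wrist_force'].round(1),'j6',s['joints'][5].round(4),'z',s['eef_pos'][2].round(4))
E
python3 -m pendant '[[0,0,0.05,0,0,0.0001,0.01],[0,0,0.1,0,0,0.0001,0.01],[0,0,0.15,0,0,0.0002,0.01],[0,0,0.2,0,0,0.0003,0.01]]' >/dev/null; python3 st.py; python3 -m pendant '[[0,0,0.05,0,0,0.0001,0.01],[0,0,0.1,0,0,0.0001,0.01],[0,0,0.15,0,0,0.0002,0.01]]'>/dev/null; python3 st.py
```

```text
T [0.954 0.562 0.358] F [-2.1  2.2  2.1] j6 -0.2759 z 0.2413
T [0.933 0.616 0.334] F [-1.3  2.7  2.5] j6 -0.4259 z 0.241
```

```bash
python3 -m pendant '[[0,0,0.05,0,0,0.0001,0.01],[0,0,0.1,0,0,0.0001,0.01],[0,0,0.15,0,0,0.0002,0.01]]'>/dev/null; python3 st.py
```

```text
T [1.02  0.766 0.356] F [-3.1  3.2  2.5] j6 -0.5759 z 0.2409
```

```bash
python3 -m pendant '[[0,0,0.05,0,0,0.0001,0.01],[0,0,0.1,0,0,0.0001,0.01],[0,0,0.15,0,0,0.0002,0.01]]'>/dev/null; python3 st.py
```

```text
T [1.112 0.891 0.371] F [-2.7  3.3  3.3] j6 -0.7259 z 0.2407
```

```bash
python3 -m pendant '[[0,0,0.05,0,0,0.0001,0.01],[0,0,0.1,0,0,0.0001,0.01],[0,0,0.15,0,0,0.0002,0.01]]'>/dev/null; python3 st.py
```

```text
T [1.228 1.065 0.452] F [-3.3  3.2  4.4] j6 -0.8758 z 0.2406
```

```bash
python3 -m pendant '[[0,0,0.04,0,0,0.0001,0.01],[0,0,0.08,0,0,0.0001,0.01]]'>/dev/null; python3 st.py
```

```text
T [1.263 1.03  0.42 ] F [-2.3  2.6  3.9] j6 -0.9554 z 0.2405
```

```bash
python3 -m pendant '[[0,0,0.04,0,0,0.0001,0.01],[0,0,0.08,0,0,0.0001,0.01]]'>/dev/null; python3 st.py; python3 -m pendant '[[0,0,0,0,0,0,0.01]]'>/dev/null; python3 st.py
```

```text
T [1.277 1.069 0.477] F [-3.8  3.7  4.1] j6 -1.0354 z 0.2404
T [1.526 1.352 0.426] F [-3.8  3.6  4.7] j6 -1.0346 z 0.2404
```

```bash
python3 -m pendant '[[0,0,0.04,0,0,0.0001,0.01],[0,0,0.08,0,0,0.0001,0.01]]'>/dev/null; python3 st.py; python3 -m pendant '[[0,0,0.04,0,0,0,0.01]]'>/dev/null; python3 st.py
```

```text
T [1.636 1.408 0.514] F [-3.2  3.5  4.7] j6 -1.1144 z 0.2403
T [1.604 1.392 0.473] F [-4.8  4.6  4.7] j6 -1.1544 z 0.2403
```

```bash
python3 -m pendant '[[0,0,0.04,0,0,0.0001,0.01],[0,0,0.08,0,0,0.0001,0.01]]'; python3 st.py; for i in 1 2 3; do python3 -m pendant '[[0,0,0,0,0,0,0.01]]'>/dev/null; python3 st.py; done
```

```text
clock: 14.9
eef_pos: [0.5219, -0.0558, 0.2402]
eef_rot: [0.933, -3.0, -0.001]
wrist_force: [-4.7, 3.2, 5.8]
width: 0.0176
T [1.627 1.455 0.561] F [-4.7  3.2  5.8] j6 -1.2344 z 0.2402
T [1.68  1.441 0.43 ] F [-4.   4.6  5.7] j6 -1.2341 z 0.2402
T [1.693 1.405 0.515] F [-3.8  4.1  4.8] j6 -1.2329 z 0.2402
T [1.672 1.496 0.51 ] F [-4.   3.9  5.7] j6 -1.2328 z 0.2402
```

Moving resistance is 0.56 N m against 0.35 idle, and it still reads about 0.48 while paused. That is firmly clamped and well short of 1, so I release and lift straight up.

```bash
python3 -m pendant '[[0,0,0,0,0,0,0.0876],[0,0,0,0,0,0,0.0876],[0,0,0,0,0,0,0.0876],[0,0,0,0,0,0,0.0876],[0,0,0,0,0,0,0.0876],[0,0,0,0,0,0,0.0876],[0,0,0,0,0,0,0.0876],[0,0,0,0,0,0,0.0876]]'; python3 st.py; python3 -m pendant '[[0,0,0,0,0,-0.02,0.0876],[0,0,0,0,0,-0.05,0.0876],[0,0,0,0,0,-0.08,0.0876],[0,0,0,0,0,-0.11,0.0876],[0,0,0,0,0,-0.11,0.0876],[0,0,0,0,0,-0.11,0.0876]]'; python3 st.py; python3 - <<'E'
from plant import r
import cv2, numpy as np
w=r.capture("wrist")["img"]; 
cv2.imwrite("pics/w5.png",cv2.resize(w[:,:,::-1],(800,600)))
s=r.capture("scene")["img"][150:270,150:310]
cv2.imwrite("pics/s5.png",cv2.resize(s[:,:,::-1],(800,600),interpolation=cv2.INTER_CUBIC))
E
```

```text
clock: 16.0
eef_pos: [0.5223, -0.0564, 0.2399]
eef_rot: [-0.933, 3.0, -0.0]
wrist_force: [0.4, -0.2, 0.3]
width: 0.0759
T [ 0.087 -0.095 -0.027] F [ 0.4 -0.2  0.3] j6 -1.2343 z 0.2399
clock: 16.6
eef_pos: [0.5224, -0.0562, 0.3503]
eef_rot: [-0.932, 2.999, 0.0]
wrist_force: [1.0, 0.1, -1.3]
width: 0.0878
T [ 0.045 -0.169 -0.013] F [ 1.   0.1 -1.3] j6 -1.2343 z 0.3503
```

View pics/w5.png

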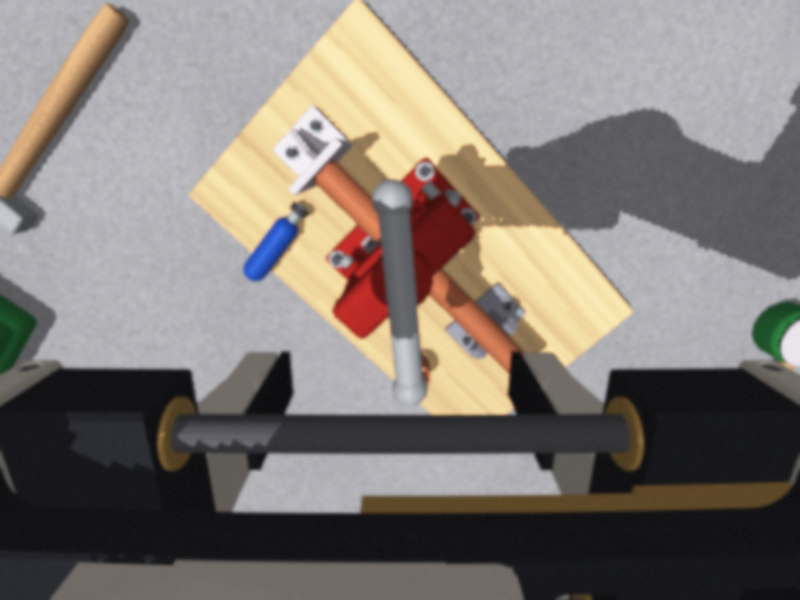

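View pics/s5.png

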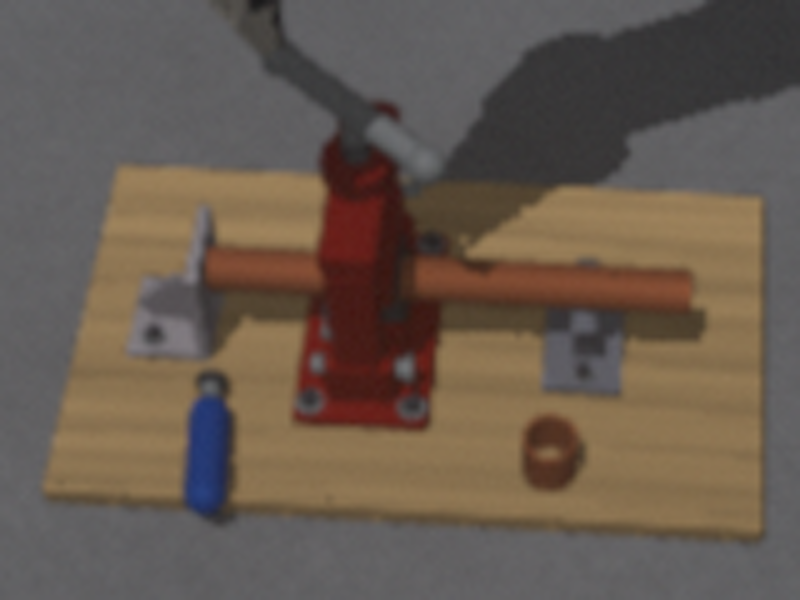

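The tube end is against the stop at (325,172) in the wrist view, the jaw is down and the bystanders are undisturbed. The bar, from (392,195) to (408,388), lags the tool by about 0.08 rad. The torque readings were noisy, so I regrip in line with the bar and feel the clamp again.

```bash
python3 -m pendant '[[0,0,-0.08,0,0,0.04,0.0876],[0,0,-0.08,0,0,0.07,0.0876],[0,0,-0.08,0,0,0.09,0.0876],[0,0,-0.08,0,0,0.105,0.0876],[0,0,-0.08,0,0,0.11,0.0876],[0,0,-0.08,0,0,0.11,0.0876],[0,0,-0.08,0,0,0.11,0.05],[0,0,-0.08,0,0,0.11,0.02]]'>/dev/null; python3 -m pendant '[[0,0,0,0,0,0,0.01],[0,0,0,0,0,0,0.01],[0,0,0,0,0,0,0.01],[0,0,0,0,0,0,0.01],[0,0,0,0,0,0,0.01],[0,0,0,0,0,0,0.01],[0,0,0,0,0,0,0.01],[0,0,0,0,0,0,0.01]]'; python3 st.py; python3 -m pendant '[[0,0,0.03,0,0,0,0.01]]'>/dev/null; python3 st.py;python3 -m pendant '[[0,0,0.03,0,0,0,0.01]]'>/dev/null; python3 st.py
```

```text
clock: 18.3
eef_pos: [0.5218, -0.0559, 0.2398]
eef_rot: [1.052, -2.96, -0.002]
wrist_force: [-3.1, 2.6, 1.3]
width: 0.0169
T [1.24  0.751 0.055] F [-3.1  2.6  1.3] j6 -1.1543 z 0.2398
T [1.659 1.086 0.614] F [-3.3  4.9  1.9] j6 -1.185 z 0.2398
T [1.673 1.037 0.599] F [-2.8  4.8  2.3] j6 -1.2163 z 0.2398
```

The regrip reads 0.60–0.61 N m while turning, which is the good firm clamp. I release, lift and hand in.

```bash
python3 -m pendant '[[0,0,0,0,0,0,0.0876],[0,0,0,0,0,0,0.0876],[0,0,0,0,0,0,0.0876],[0,0,0,0,0,0,0.0876],[0,0,0,0,0,0,0.0876],[0,0,0,0,0,0,0.0876],[0,0,0,0,0,0,0.0876],[0,0,0,0,0,0,0.0876]]'; python3 -m pendant '[[0,0,0,0,0,-0.02,0.0876],[0,0,0,0,0,-0.05,0.0876],[0,0,0,0,0,-0.08,0.0876],[0,0,0,0,0,-0.11,0.0876],[0,0,0,0,0,-0.11,0.0876],[0,0,0,0,0,-0.11,0.0876]]'; python3 - <<'E'
from plant import r
import cv2, numpy as np
a=r.capture("wrist")["img"]
cv2.imwrite("pics/w6.png",cv2.resize(a[50:150,130:290,::-1],(800,500),interpolation=cv2.INTER_CUBIC))
E
```

```text
clock: 19.3
eef_pos: [0.5223, -0.0563, 0.2399]
eef_rot: [-0.963, 2.99, -0.0]
wrist_force: [0.9, -0.2, -0.4]
width: 0.076
clock: 19.9
eef_pos: [0.5223, -0.0562, 0.3503]
eef_rot: [-0.962, 2.989, 0.0]
wrist_force: [-0.3, -0.2, -0.7]
width: 0.0876
```

View pics/w6.png

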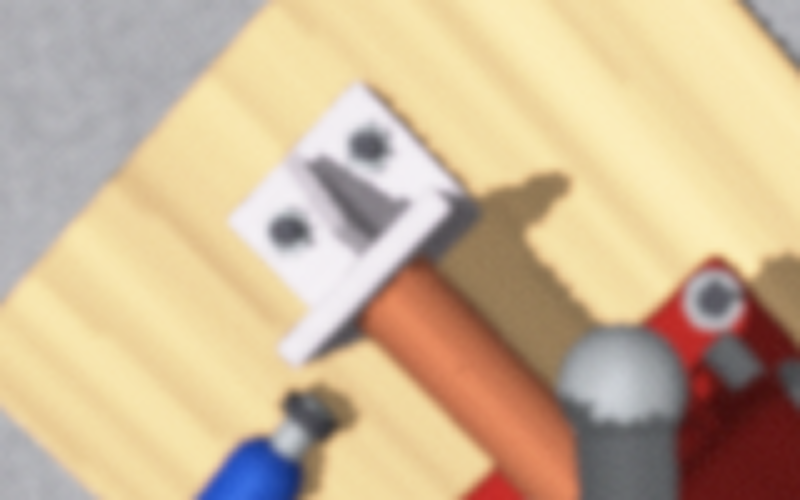

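The crop shows the tube end meeting the stop plate around (390,290) with no visible gap.

```bash
python3 -c "
from plant import r
print(r.hand_in())"
```

```text
the job is handed in; nothing more can be done
None
```

The tube is against the length stop and clamped in the vise. I let go, lifted clear and handed the job in at about 20 s of the 72 s allowed.

- **Tube:** I pinched the free end and slid the tube about 31 mm. Contact showed as the force rising from about 6.5 N to 16 N while the tool stalled. The last wrist picture shows the end on the stop with no visible gap.
- **Clamp:** I turned the handle clockwise about 2 rad. Resistance went from about 0.35 N m idle to about 0.6 N m.
- **Readings that disagreed:** On the first pass the handle read 0.56 N m while turning but about 0.48 N m while paused, more than the 0.3 N m expected at a good clamp. The released bar also lagged the gripper by about 0.08 rad. I regripped in line with the bar, turned about 0.06 rad more and read 0.60–0.61 N m, so I stopped there.
- **Not checked:** I did not tug the tube to prove the grip. The bystanders visible in the later pictures showed no sign of having moved, but I did not compare every one from before to after.

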